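# Make up two titration refill kits, matching each station's worn stir bar

### The arm

A 7-joint arm with a two-finger parallel gripper is mounted at the origin on the work surface; the furniture and walls round the work are solid. World frame = base frame: x ahead of the robot, y to its left, z up, the work surface at z = 0. Lengths are in m, angles in rad, forces in N, time in s.
With the tool pointing down it reaches from about 0.35 to 0.9 m from the base axis. Payload 8.1 kg.
Tool frame: the origin (TCP) lies midway between the tips of the shut fingers; the grasp point (between the pads) lies 19 mm behind it; x points along the fingers, z is the direction in which the jaws open and shut, and the axes are right-handed (so a half turn about x gives the same grasp; the last joint's range is limited). The gripper opens to 92 mm and grips with 3 to 60 N. Pads are 19 mm wide; open, the fingers measure 130 mm over their backs; the gripper's body (75 mm by 190 mm) begins 47 mm behind the grasp point.
Start: joints at [1.043, 0.434, 0.025, 1.573, -0.012, 1.134, -0.075], TCP at [0.258, -0.569, 0.227] pointing down, gripper open.
Joint ranges: [-2.62, 2.62], [-0.44, 2.09], [-1.27, 1.32], [0.08, 2.57], [-1.32, 4.46], [0.12, 2], [-2.74, 2.74]. Speed limits (rad/s): [2.22, 2.22, 3.01, 3.01, 3.14, 3.14, 3.14].

### API

Orientations are given as a rotation vector (axis times angle).
In Python, from cell import arm, optics, finder gives the robot as it stands.
- The arm moves only by the tool send_rows, never from a script. Its argument "rows" is a list that holds one entry, the list of rows, each a list of 7 numbers: the shift along the tool's x, y, z in mm, then the turn, a rotation vector about the tool's x, y, z in degrees, then the opening in per cent of the stroke, from 0 (shut) to 100 (fully open). A call has exactly 8 rows; each row is the pose to reach, as a shift and turn from the pose commanded when the call began, along the tool's axes at that moment; what a row does not reach only later rows make up. A row lasts 1/10 s, in which the tool goes at most 50 mm and 8.59 degrees, less where a joint would pass 70% of its speed; a pose out of reach is approached as far as the arm can. A call with a gripper value outside its range is refused whole. The fingers move at their own pace and stop on an object; "grip_force" is the grip in N (left out, the last holds). Time passes only in rows, so rows that repeat a pose let the fingers close, or fill a call up. It gives the time, the measured TCP pose, the force and the opening at its end, in the units of the state.
- arm.observe(): the state, without advancing time (a new reading comes with each control period).
- optics.get_image(name): name is "side" or "top"; returns (picture, depth): 480x640x3 uint8, red, green, blue; 480x640 float32, m along the optical axis (not along the pixel's ray), 0 where there is no reading.
- optics.get_calibration(name): a dict with "camera_matrix" (3x3 intrinsics, pixels), "position" and "orientation" of the camera in the world. Camera axes: x right, y up, looking along -z (the intrinsics and any distortion apply to the point x, -y, -z); pixel columns grow to the right and rows downward; lengths in m; the calibration is good to about 2 mm. A picture is of the moment at which its call begins. get_calibration takes no time and is no camera call.
- arm.sign_off(): hands the job in, once; it reports no verdict.
Trained networks look in the newest picture that a camera, given by its name, has taken for a name from the list of things; names that differ only in an ending like _2 or _b are one class to them, and where a whole thing is asked for, a point or a joint stands for the part that bears it (a point fixed in the world has none). Each returns a list of dicts, best first, with "confidence" (0 to 1); they miss things now and then, are a little off and sometimes report something else, mostly with a low value. They report only what shows in the picture. A call takes as long as a camera call.
- finder.search_frame(camera, thing): "bbox" ([left, top, width, height] in pixels, round what is visible of it).
- finder.regions_of(camera, thing): "region" (480x640 bool, what is visible of it) and "bbox" ([left, top, width, height] in pixels, round what is visible of it).
- finder.place_of(camera, thing): "xy" ([column, row] in pixels: a listed point, or the origin of a listed thing).
The state is a dict: "clock": time; "joints": joint angles; "dq": joint speeds; "joint_efforts": joint torques, N m; "position": TCP position; "ee_rot": TCP orientation; "force": force on the tool from outside, world axes, zero at the start; "ft_torque": the same for the moment, N m; "width": opening from 0.0 (shut) to 1.0 (fully open).
Only numpy, scipy, OpenCV 4.12 (cv2) and the standard library are available. Lean on these libraries where they do the work, as an engineer would, in place of code of your own. Each camera call takes 0.05 s, during which the arm holds its last target.

### The job

Make up the refill kits for two titration stations: in front of each grey tray lies that station's worn stir bar, so lay a new stir bar of the same shape from the blue mat flat in the tray's shallow pocket, and stand the amber bottle fully down in the wide well of the one tray and the dropper bottle fully down in the narrow well of the other. Keep the bottles upright and set them down without dropping them. Leave the three worn bars and the new bar that no tray asks for where they lie.

Things in the scene. Friction and masses are not known exactly. Their poses are not given: they have to be found in the camera images.
- tray_wide: Fixed grey kit tray, 160 (its x) x 90 mm (y). Origin: centre of its underside, on the worktop, z up; -x faces the robot, give or take 20 deg. Low half at -x, top 10 mm high: round pocket for the bar, 66 mm across, centre x=-41 mm y=0, floor 5 mm above the worktop. High half at +x, top 20 mm high: round bottle well, 65 mm across (the wide one), centre x=+39 mm y=0, floor 5 mm above the worktop.
- tray_narrow: Fixed grey kit tray, 160 (its x) x 90 mm (y). Origin: centre of its underside, on the worktop, z up; -x faces the robot, give or take 20 deg. Low half at -x, top 10 mm high: round pocket for the bar, 66 mm across, centre x=-41 mm y=0, floor 5 mm above the worktop. High half at +x, top 20 mm high: round bottle well, 46 mm across (the narrow one), centre x=+39 mm y=0, floor 5 mm above the worktop.
- worn_rod_mid (a point): Worn stir bar, white: straight octagonal rod, 40 mm long (its y), 9 mm wide and 9 mm high. Point: its centre, half-way up. Loose, flat on the worktop: either in front of a tray (115 mm from the tray's origin, at its -x end), as that tray's sample, or set aside at the back, over 200 mm from both trays.
- worn_cross_mid (a point): Worn stir bar, white: plus-shaped cross of two arms, each 40 mm long (its x and its y) and 10 mm wide, 12 mm high. Point: its centre, half-way up. Loose, flat on the worktop: either in front of a tray (115 mm from the tray's origin, at its -x end), as that tray's sample, or set aside at the back, over 200 mm from both trays.
- worn_oval_mid (a point): Worn stir bar, white: stubby oval, 40 mm long (its x), 18 mm wide and high at the middle, tapering to both ends. Point: its centre, half-way up. Loose, flat on the worktop: either in front of a tray (115 mm from the tray's origin, at its -x end), as that tray's sample, or set aside at the back, over 200 mm from both trays.
- new_rod_mid (a point): New stir bar, white, under 20 g: straight octagonal rod, 40 mm long (its y), 9 mm wide and 9 mm high. Point: its centre, half-way up. Loose, lies flat on the blue mat (3 mm thick), in the row of bars nearer the robot.
- new_cross_mid (a point): New stir bar, white, under 20 g: plus-shaped cross of two arms, each 40 mm long (its x and its y) and 10 mm wide, 12 mm high. Point: its centre, half-way up. Loose, lies flat on the blue mat (3 mm thick), in the row of bars nearer the robot.
- new_oval_mid (a point): New stir bar, white, under 20 g: stubby oval, 40 mm long (its x), 18 mm wide and high at the middle, tapering to both ends. Point: its centre, half-way up. Loose, lies flat on the blue mat (3 mm thick), in the row of bars nearer the robot.
- amber_mid (a point): Amber bottle with a black cap, 53 mm in diameter, 109 mm high, about 0.2 kg; straight body from 0 to 68 mm above its base. Point: on its axis, 54.5 mm above its base (half-way up); z is its upright axis. Loose, stands on the blue mat (3 mm thick) behind the row of new bars. Goes in the wide well.
- drop_mid (a point): Small amber dropper bottle with a tall black cap, 33 mm in diameter, 90 mm high, about 0.06 kg; straight body from 0 to 48 mm above its base (hold it there, below the cap). Point: on its axis, 45 mm above its base (half-way up); z is its upright axis. Loose, stands on the blue mat (3 mm thick) behind the new bars. Goes in the narrow well.

How it is judged:
At the end, for the whole second after the job is handed in: Each pocket holds, flat on its floor (1.8 mm) and within 22 mm of its centre, the new bar shaped like the worn bar in front of that tray; amber bottle in the wide well, dropper bottle in the narrow: within 12 mm of centre, down to 3 mm, leaning under 0.1 rad; all at rest (((horizontal distance between worn_rod_mid and tray_wide below 0.16 m and x of new_rod_mid in the frame of tray_wide between -0.063 and -0.019 m and y of new_rod_mid in the frame of tray_wide between -0.022 and 0.022 m and z of new_rod_mid in the frame of tray_wide below 0.0113 m and linear speed of new_rod below 0.02 m/s) or (horizontal distance between worn_cross_mid and tray_wide below 0.16 m and x of new_cross_mid in the frame of tray_wide between -0.063 and -0.019 m and y of new_cross_mid in the frame of tray_wide between -0.022 and 0.022 m and z of new_cross_mid in the frame of tray_wide below 0.0128 m and linear speed of new_cross below 0.02 m/s) or (horizontal distance between worn_oval_mid and tray_wide below 0.16 m and x of new_oval_mid in the frame of tray_wide between -0.063 and -0.019 m and y of new_oval_mid in the frame of tray_wide between -0.022 and 0.022 m and z of new_oval_mid in the frame of tray_wide below 0.0158 m and linear speed of new_oval below 0.02 m/s)) and ((horizontal distance between worn_rod_mid and tray_narrow below 0.16 m and x of new_rod_mid in the frame of tray_narrow between -0.063 and -0.019 m and y of new_rod_mid in the frame of tray_narrow between -0.022 and 0.022 m and z of new_rod_mid in the frame of tray_narrow below 0.0113 m and linear speed of new_rod below 0.02 m/s) or (horizontal distance between worn_cross_mid and tray_narrow below 0.16 m and x of new_cross_mid in the frame of tray_narrow between -0.063 and -0.019 m and y of new_cross_mid in the frame of tray_narrow between -0.022 and 0.022 m and z of new_cross_mid in the frame of tray_narrow below 0.0128 m and linear speed of new_cross below 0.02 m/s) or (horizontal distance between worn_oval_mid and tray_narrow below 0.16 m and x of new_oval_mid in the frame of tray_narrow between -0.063 and -0.019 m and y of new_oval_mid in the frame of tray_narrow between -0.022 and 0.022 m and z of new_oval_mid in the frame of tray_narrow below 0.0158 m and linear speed of new_oval below 0.02 m/s)) and x of amber_mid in the frame of tray_wide between 0.027 and 0.051 m and y of amber_mid in the frame of tray_wide between -0.012 and 0.012 m and z of amber_mid in the frame of tray_wide between 0.0555 and 0.0625 m and angle between each of amber_mid, drop_mid's own z axis and vertical below 0.1 rad and linear speed of each of amber, drop below 0.02 m/s and x of drop_mid in the frame of tray_narrow between 0.027 and 0.051 m and y of drop_mid in the frame of tray_narrow between -0.012 and 0.012 m and z of drop_mid in the frame of tray_narrow between 0.046 and 0.053 m); the robot touches nothing.
It fails at once if a worn stir bar is moved by more than 30 mm (distance of any of worn_rod_mid, worn_cross_mid, worn_oval_mid from where it was at the start of the episode above 0.03 m).
It fails at once if the new stir bar whose shape no tray asks for is moved by more than 40 mm ((distance of new_rod_mid from where it was at the start of the episode above 0.04 m and horizontal distance between worn_rod_mid and tray_wide above 0.16 m and horizontal distance between worn_rod_mid and tray_narrow above 0.16 m) or (distance of new_cross_mid from where it was at the start of the episode above 0.04 m and horizontal distance between worn_cross_mid and tray_wide above 0.16 m and horizontal distance between worn_cross_mid and tray_narrow above 0.16 m) or (distance of new_oval_mid from where it was at the start of the episode above 0.04 m and horizontal distance between worn_oval_mid and tray_wide above 0.16 m and horizontal distance between worn_oval_mid and tray_narrow above 0.16 m)).
It fails at once if a bottle is tipped by more than 45 degrees (angle between any of amber_mid, drop_mid's own z axis and vertical above 0.785 rad).
It fails at once if a bottle is dropped: it falls, held by nothing, faster than 0.6 m/s (2 cm of fall) ((contact force between the fingers and amber below 0.01 N and linear speed of amber above 0.6 m/s) or (contact force between the fingers and drop below 0.01 N and linear speed of drop above 0.6 m/s)).
It also fails if it takes over 96 s, if anything falls off the work surface, if the arm or the gripper's body presses on something with over 40 N, if the wrist force passes 120 N, or if a joint passes its speed limit or range.

## Working session

There is one attempt and no reset: what is moved stays moved. The work goes in short steps, Python scripts to look and compute and a tool call to move; the robot and the scene stay as the last step left them, time stands still between calls to the robot, and variables do not carry over. Pictures are saved under pics/ and viewed, and the job is handed in when it is done.

Besides the shell and the picture viewer there is one more tool, called after "Emit:" as name([rows], argument=value, ...), one row to a line, values as JSON. send_rows: Moves the arm, as the interface text tells. Its arguments: {"type":"object","properties":{"rows":{"type":"array"},"grip_force":{"type":"number"}},"required":["rows"]}

```bash
ls; mkdir -p pics; python3 - <<'E'
from cell import arm, optics, finder
import cv2, numpy as np
s=arm.observe(); print(s)
for n in ("side","top"):
    im,d=optics.get_image(n); cv2.imwrite(f"pics/{n}0.png",im[:,:,::-1]); np.savez(f"pics/{n}0.npz",im=im,d=d)
    print(n,optics.get_calibration(n), np.percentile(d,[0,5,50,95,100]))
E
```

```text
pics
{'clock': 0.0, 'joints': array([ 1.04343336,  0.43521672,  0.02497051,  1.57410673, -0.01163071,
        1.13400707, -0.07510559]), 'dq': array([-0.0001903 ,  0.00025038,  0.00145291,  0.00138313,  0.00016752,
       -0.00092756, -0.00011061]), 'joint_efforts': array([-2.52163200e-04, -6.67840862e+01,  9.85128209e-01, -3.14462042e+01,
       -6.05644472e-02,  4.28225286e-02,  2.08558299e-04]), 'position': array([ 0.25730801, -0.56900375,  0.2259451 ]), 'ee_rot': array([ 0.89175829,  1.3821162 , -0.89050221]), 'force': array([ 0.32533201, -0.13313302, -0.71380584]), 'ft_torque': array([ 0.02478688,  0.02176863, -0.01439876]), 'width': 1.0018000679730954}
side {'camera_matrix': array([[457.33911755,   0.        , 321.38012345],
       [  0.        , 457.33911755, 234.1922529 ],
       [  0.        ,   0.        ,   1.        ]]), 'position': array([0.53591492, 0.41423029, 0.88212962]), 'orientation': array([ 0.06375937, -0.69205909, -2.82325335])} [0.         0.77496294 0.93024758 2.36332966 2.77527356]
top {'camera_matrix': array([[607.41858103,   0.        , 323.84822234],
       [  0.        , 607.41858103, 242.40599276],
       [  0.        ,   0.        ,   1.        ]]), 'position': array([ 0.45178192, -0.02409136,  1.23149237]), 'orientation': array([ 0.12452568, -0.09252968, -1.53959483])} [0.         0.98983035 1.23016036 2.00293578 2.06928039]
```

View pics/top0.png

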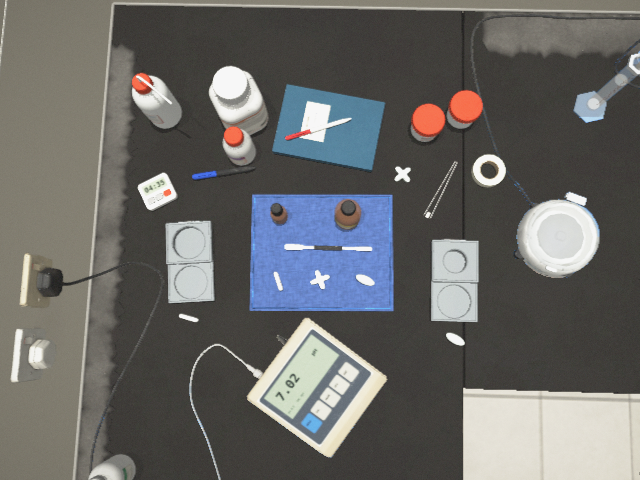

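View pics/side0.png

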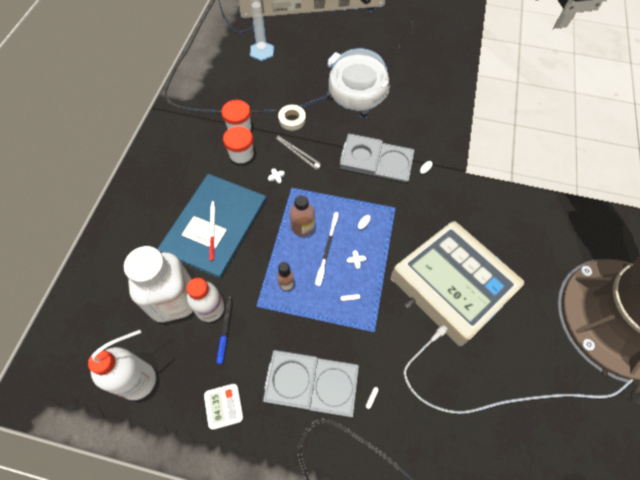

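The top view shows the wide tray at (190,262) with the worn rod in front at (188,318), and the narrow tray at (455,280) with the worn oval at (455,339). The worn cross is set aside at (402,174). On the mat are the new rod (278,281), cross (319,280), oval (365,280), dropper (278,213), amber (347,213) and a spatula at row 247. Next I'll measure their positions.

```bash
cat > h.py <<'E'
from cell import arm, optics, finder
import cv2, numpy as np
from scipy.spatial.transform import Rotation as R
def world(n,uv,d):
    c=optics.get_calibration(n);K=c["camera_matrix"];uv=np.atleast_2d(uv).astype(float);d=np.atleast_1d(d)
    p=np.c_[(uv[:,0]-K[0,2])/K[0,0]*d,-(uv[:,1]-K[1,2])/K[1,1]*d,-d]
    return R.from_rotvec(c["orientation"]).apply(p)+c["position"]
def ray(n,uv):
    c=optics.get_calibration(n); p=world(n,uv,1.0)[0]-c["position"]; return c["position"],p/np.linalg.norm(p)
def tri(uvt,uvs):
    o1,d1=ray("top",uvt);o2,d2=ray("side",uvs)
    A=np.c_[d1,-d2];t=np.linalg.lstsq(A,o2-o1,rcond=None)[0]
    p,q=o1+t[0]*d1,o2+t[1]*d2
    return (p+q)/2,np.linalg.norm(p-q)
def cloud(n,mask,d):
    v,u=np.nonzero(mask&(d>0)); return world(n,np.c_[u,v],d[v,u])
E
python3 - <<'E'
from h import *
np.set_printoptions(precision=4,suppress=True)
D={}
for n in("top","side"):
    D[n]=optics.get_image(n)
for t in ["tray_wide","tray_narrow","worn_rod_mid","worn_cross_mid","worn_oval_mid","new_rod_mid","new_cross_mid","new_oval_mid","amber_mid","drop_mid"]:
    pts={}
    for n in("top","side"):
        r=finder.place_of(n,t)
        pts[n]=[(np.round(x["xy"],1),round(x["confidence"],2)) for x in r[:2]]
    print(t,pts)
    if pts["top"] and pts["side"]: print("   tri",tri(pts["top"][0][0],pts["side"][0][0]))
    for n in("top","side"):
        r=finder.regions_of(n,t)
        if r:
            m=r[0]["region"]; c=cloud(n,m,D[n][1])
            xy=c[:,:2].mean(0); 
            print("   ",n,round(r[0]["confidence"],2),m.sum(),"cloud med",np.median(c,0),"z5/95",np.percentile(c[:,2],[5,95]))
            np.savez(f"pics/m_{n}_{t}.npz",m=m,d=D[n][1],c=c)
print(arm.observe()["clock"])
E
```

```text
tray_wide {'top': [(array([189.3, 261.6]), 0.82)], 'side': [(array([311.5, 380.5]), 0.6)]}
   tri (array([0.5756, 0.2727, 0.0206]), np.float64(0.002927094651610168))
    top 0.59 3648 cloud med [0.5752 0.2758 0.0095] z5/95 [0.0026 0.0228]
    side 0.61 4663 cloud med [0.5758 0.2755 0.0087] z5/95 [0.0027 0.0214]
tray_narrow {'top': [(array([452.2, 281.2]), 0.59)], 'side': [(array([372.2, 160.3]), 0.76)]}
   tri (array([ 0.557 , -0.2599, -0.0067]), np.float64(0.010364486080582923))
    top 0.79 3854 cloud med [ 0.552  -0.2589  0.0112] z5/95 [0.0024 0.023 ]
    side 0.92 2379 cloud med [ 0.5535 -0.2576  0.01  ] z5/95 [0.0025 0.0211]
worn_rod_mid {'top': [(array([187.6, 319.2]), 0.66)], 'side': [(array([369.1, 397.2]), 0.53)]}
   tri (array([ 0.4637,  0.2734, -0.0005]), np.float64(0.0088672556480152))
    top 0.45 74 cloud med [0.4632 0.2743 0.0088] z5/95 [0.0032 0.012 ]
    side 0.45 116 cloud med [0.4639 0.2731 0.0079] z5/95 [0.0013 0.0105]
worn_cross_mid {'top': [(array([400. , 176.8]), 0.42)], 'side': [(array([276.9, 176.3]), 0.59)]}
   tri (array([ 0.764 , -0.149 ,  0.0109]), np.flo
[... 1170 characters left out ...]
0.58 119 cloud med [ 0.5476 -0.08    0.019 ] z5/95 [0.0139 0.0233]
    side 0.45 93 cloud med [ 0.5481 -0.0754  0.0176] z5/95 [0.0134 0.0206]
amber_mid {'top': [], 'side': [(array([305.1, 214.9]), 0.7)]}
    top 0.71 659 cloud med [ 0.6672 -0.0409  0.0783] z5/95 [0.0295 0.1131]
    side 0.82 773 cloud med [ 0.6714 -0.0269  0.071 ] z5/95 [0.0153 0.111 ]
drop_mid {'top': [(array([279.8, 213.6]), 0.58)], 'side': [(array([284.7, 270. ]), 0.83), (array([273.6, 177.6]), 0.52)]}
   tri (array([0.6732, 0.0905, 0.0602]), np.float64(0.006856209433914865))
    top 0.77 278 cloud med [0.6677 0.0928 0.0578] z5/95 [0.0176 0.0959]
    side 0.74 394 cloud med [0.6718 0.1048 0.0537] z5/95 [0.0097 0.0936]
2.2
```

```bash
cat > fit.py <<'E'
from h import *
from scipy.optimize import minimize, least_squares
np.set_printoptions(precision=4,suppress=True)
D={n:np.load(f"pics/{n}0.npz") for n in("top","side")}
def hm(p,r):
    x,y=p[:,0],p[:,1]
    h=np.where(x>0,.02,.01)
    h=np.where(np.hypot(x+.041,y)<.033,.005,h); h=np.where(np.hypot(x-.039,y)<r,.005,h)
    return np.where((abs(x)>.08)|(abs(y)>.045),0,h)
for t,r,c0 in(("wide",.0325,(.576,.275)),("narrow",.023,(.553,-.259))):
    for n in("top","side"):
        c=cloud(n,np.ones((480,640),bool),D[n]["d"]); c=c[(np.hypot(*(c[:,:2]-c0).T)<.10)&(c[:,2]<.04)]
        def f(q):
            a=q[2];d=c[:,:2]-q[:2]
            l=np.c_[d@[np.cos(a),np.sin(a)],d@[-np.sin(a),np.cos(a)]]
            return np.mean(np.minimum(abs(hm(l,r)+q[3]-c[:,2]),.008))*1e3
        best=min((minimize(f,[c0[0]+dx,c0[1]+dy,a,.002],method="Nelder-Mead",options=dict(initial_simplex=np.array([[c0[0]+dx,c0[1]+dy,a,.002]]*5)+np.vstack([np.zeros(4),np.diag([.006,.006,.08,.003])]))) for dx in(-.004,.004) for dy in(-.004,.004) for a in(-.1,.1)),key=lambda m:m.fun)
        print(t,n,best.x,best.fun)
# bars
for t,c0,zf in(("rod",(.541,.093),.003),("cross",(.546,.011),.003),("oval",(.548,-.078),.003),("wrod",(.463,.274),0),("woval",(.436,-.262),0)):
    for n in("top","side"):
        im=D[n]["im"].astype(int); m=(im.min(2)>140)
        c=cloud(n,m,D[n]["d"]); c=c[np.hypot(*(c[:,:2]-c0).T)<.03]
        q=c[:,:2]; w,v=np.linalg.eigh(np.cov(q.T)); a=v[:,1]
        r=cv2.minAreaRect((q*1e3).astype(np.float32))
        print(t,n,len(c),"mean",q.mean(0),"ang",np.degrees(np.arctan2(a[1],a[0])),"z95",np.percentile(c[:,2],[50,95]),"rect",r)
# bottles
for t,c0,Rb,zt,zb in(("amber",(.668,-.035),.0265,.112,.066),("drop",(.668,.096),.0165,.093,.048)):
    for n in("top","side"):
        c=cloud(n,np.ones((480,640),bool),D[n]["d"]); c=c[np.hypot(*(c[:,:2]-c0).T)<.05]
        cap=c[c[:,2]>np.percentile(c[:,2],99.5)-.006]
        b=c[(c[:,2]>.012)&(c[:,2]<zb)]
        s=least_squares(lambda q:np.hypot(b[:,0]-q[0],b[:,1]-q[1])-Rb,c0,loss="soft_l1",f_scale=.002)
        print(t,n,"cap",cap.mean(0),len(cap),"body",s.x,len(b),s.cost,"zmax",c[:,2].max())
E
python3 fit.py
```

```text
wide top [0.5748 0.2755 0.0863 0.0004] 2.298152581472064
wide side [ 0.5758  0.2748  0.0775 -0.0005] 1.5951986918053094
narrow top [ 0.5519 -0.2588 -0.0008  0.0001] 2.154568779431876
narrow side [ 0.5508 -0.2599  0.0103 -0.0009] 1.9228860134472812
rod top 97 mean [0.5411 0.094 ] ang -159.96552994017364 z95 [0.011  0.0163] rect ((541.9426879882812, 95.00495910644531), (40.57735824584961, 10.577962875366211), 22.070987701416016)
rod side 122 mean [0.5425 0.0945] ang -159.23155712015375 z95 [0.0087 0.0135] rect ((542.279052734375, 92.87327575683594), (41.47755813598633, 14.977670669555664), 21.71902847290039)
cross top 183 mean [0.5471 0.0099] ang 125.96286747282949 z95 [0.0143 0.0191] rect ((547.2539672851562, 10.155372619628906), (31.131322860717773, 32.322227478027344), 67.23503875732422)
cross side 209 mean [0.5473 0.0102] ang 93.53050115202115 z95 [0.0127 0.0162] rect ((547.3038330078125, 7.56608772277832), (39.191131591796875, 35.175472259521484), 68.96791076660156)
oval top 146 mean [ 0.5484 -0.0808] ang 67.3530183924451 z95 [0.0181 0.0227] rect ((548.6595458984375, -81.480567932
[... 747 characters left out ...]
88771438598633, 18.079971313476562), 66.72310638427734)
woval side 105 mean [ 0.4368 -0.2601] ang 70.34888715565862 z95 [0.0133 0.0175] rect ((435.870361328125, -265.5567321777344), (48.75749969482422, 20.490829467773438), 71.91841888427734)
amber top cap [ 0.676  -0.0418  0.1116] 138 body [ 0.6769 -0.0414] 149 3.748697048128578e-05 zmax 0.11654838953011115
amber side cap [ 0.6764 -0.0397  0.1101] 127 body [ 0.6769 -0.0417] 329 0.00011817520598428018 zmax 0.11426840604436561
drop top cap [0.6743 0.096  0.0936] 82 body [0.675  0.0967] 73 7.518543557817605e-05 zmax 0.09990265395288067
drop side cap [0.6742 0.0977 0.0927] 87 body [0.6753 0.0964] 125 2.8942434581487335e-05 zmax 0.097148283244196
```

```bash
cat >> h.py <<'E'
def axes(s=None):
    s=s or arm.observe(); return R.from_rotvec(s["ee_rot"])
def go(target,jaw=None):
    """shift(mm) and turn(deg) in tool axes to reach TCP target, tool straight down, jaw dir angle (deg, world)"""
    s=arm.observe(); r=axes(s)
    sh=r.inv().apply(np.array(target)-s["position"])*1e3
    out=None
    best=None
    cands=[jaw,jaw+180] if jaw is not None else [None]
    for j in cands:
        z=r.as_matrix()[:,2] if j is None else np.array([np.cos(np.radians(j)),np.sin(np.radians(j)),0])
        z=np.array([z[0],z[1],0]);z/=np.linalg.norm(z);x=np.array([0,0,-1.]);y=np.cross(z,x)
        g=R.from_matrix(np.c_[x,y,z]); rv=np.degrees((r.inv()*g).as_rotvec())
        if best is None or np.linalg.norm(rv)<np.linalg.norm(best): best=rv
    print("t",round(s["clock"],2),"pos",s["position"].round(4),"shift",sh.round(1),"dist",np.linalg.norm(sh).round(),"turn",best.round(2),"q7",s["joints"][6].round(2),"w",round(s["width"],3))
E
python3 - <<'E'
from h import *
print(axes().as_matrix().round(3))
go([.6768,-.0412,.2],90)
D=np.load("pics/top0.npz")
c=cloud("top",np.ones((480,640),bool),D["d"])
for n,x0,x1,y0,y1 in(("kettle",.5,.8,-.6,-.33),("meter",.2,.5,-.13,.15),("jars",.75,1,-.35,-.15),("bottlesL",.7,1,.1,.45),("spat",.58,.63,-.1,.11)):
    k=c[(c[:,0]>x0)&(c[:,0]<x1)&(c[:,1]>y0)&(c[:,1]<y1)]; h=k[k[:,2]>.015] if n!="spat" else k[k[:,2]>.007]
    print(n,h.min(0).round(3),h.max(0).round(3))
E
```

```text
[[ 0.     0.911  0.412]
 [-0.     0.412 -0.911]
 [-1.     0.     0.   ]]
t 2.2 pos [ 0.2576 -0.5695  0.2267] shift [  26.7  599.7 -308.6] dist 675.0 turn [24.33  0.   -0.  ] q7 -0.08 w 1.002
kettle [ 0.562 -0.519  0.015] [ 0.8   -0.33   0.112]
meter [ 0.206 -0.126  0.015] [0.469 0.148 0.072]
jars [ 0.75  -0.35   0.015] [ 0.933 -0.153  0.071]
bottlesL [0.7   0.1   0.015] [0.94  0.39  0.207]
spat [ 0.58  -0.099  0.007] [0.63  0.11  0.015]
```

Emit:
send_rows([
  [[2,40,-20,3,0,0,100],[4,85,-44,6,0,0,100],[6,130,-67,9,0,0,100],[8,175,-90,12,0,0,100],[10,220,-113,15,0,0,100],[12,265,-136,18,0,0,100],[14,310,-160,21,0,0,100],[16,350,-180,24.3,0,0,100]],
])

```text
clock: 3.0
position: [0.5033, -0.2595, 0.2109]
ee_rot: [1.21, 1.208, -1.21]
force: [1.3, -0.2, 1.3]
width: 1.004
```

```bash
python3 -c "
from h import *
go([.6768,-.0412,.2],90);go([.6768,-.0412,.053],90)"
```

```text
t 3.0 pos [ 0.5033 -0.2595  0.2109] shift [  11.   173.1 -218.5] dist 279.0 turn [-0.09  0.02 -0.03] q7 -1.2 w 1.004
t 3.0 pos [ 0.5033 -0.2595  0.2109] shift [ 158.   173.1 -218.6] dist 320.0 turn [-0.09  0.02 -0.03] q7 -1.2 w 1.004
```

Emit:
send_rows([
  [[2,28,-35,0,0,0,100],[4,58,-72,0,0,0,100],[6,88,-110,0,0,0,100],[8,118,-148,0,0,0,100],[10,145,-184,0,0,0,100],[12,164,-208,0,0,0,100],[12,173,-218.5,0,0,0,100],[12,173,-218.5,0,0,0,100]],
])

```text
clock: 3.8
position: [0.6758, -0.0407, 0.1983]
ee_rot: [1.207, 1.211, -1.206]
force: [-0.2, -0.7, -0.2]
width: 1.001
```

```bash
python3 -c "
from h import *
go([.6768,-.0412,.053],90)"
```

```text
t 3.8 pos [ 0.6758 -0.0407  0.1983] shift [145.3   1.    0.6] dist 145.0 turn [ 0.2  -0.04  0.01] q7 -1.62 w 1.001
```

Emit:
send_rows([
  [[20,1,0.5,0,0,0,100],[45,1,0.5,0,0,0,100],[70,1,0.5,0,0,0,100],[95,1,0.5,0,0,0,100],[118,1,0.5,0,0,0,100],[135,1,0.5,0,0,0,100],[145,1,0.5,0,0,0,100],[145,1,0.5,0,0,0,100]],
])

```text
clock: 4.6
position: [0.6748, -0.0452, 0.0528]
ee_rot: [1.208, 1.21, -1.212]
force: [0.2, 0.5, 0.2]
width: 1.001
```

Emit:
send_rows([
  [[0,0,0,0,0,0,80],[0,0,0,0,0,0,65],[0,0,0,0,0,0,58],[0,0,0,0,0,0,50],[0,0,0,0,0,0,45],[0,0,0,0,0,0,40],[0,0,0,0,0,0,40],[0,0,0,0,0,0,40]],
], grip_force=20)

```text
clock: 5.4
position: [0.6762, -0.0432, 0.0539]
ee_rot: [1.209, 1.209, -1.209]
force: [0.1, 0.1, 3.3]
width: 0.561
```

```bash
python3 -c "
from h import *
go([.6768,-.0412,.053],90)
im,d=optics.get_image('side');cv2.imwrite('pics/side1.png',im[:,:,::-1])"
```

```text
t 5.4 pos [ 0.6762 -0.0432  0.0539] shift [ 0.9  0.6 -2. ] dist 2.0 turn [ 0.03  0.   -0.01] q7 -1.63 w 0.561
```

View pics/side1.png

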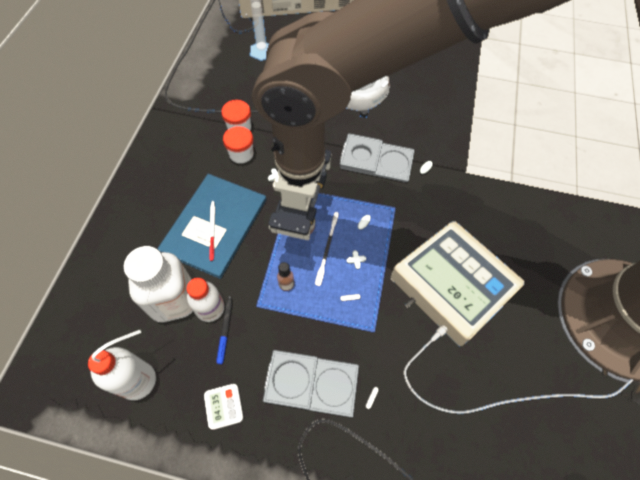

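The image shows the gripper closed around the amber bottle at (297,215). The opening of 0.56 (52 mm) matches its diameter, so I'll lift it.

Emit:
send_rows([
  [[-10,0,0,0,0,0,40],[-30,0,0,0,0,0,40],[-55,0,0,0,0,0,40],[-85,0,0,0,0,0,40],[-110,-1,-5,0,0,0,40],[-120,-4,-20,0,0,0,40],[-120,-10,-45,0,0,0,40],[-120,-16,-75,0,0,0,40]],
])

```text
clock: 6.25
position: [0.6594, 0.0324, 0.1735]
ee_rot: [1.209, 1.209, -1.21]
force: [0.7, 0.4, -2.7]
width: 0.561
```

```bash
python3 -c "
from h import *
go([.6141,.2784,.17],94.7)"
```

```text
t 6.25 pos [0.6594 0.0324 0.1735] shift [   3.5  -45.5 -245.9] dist 250.0 turn [-4.75  0.01  0.02] q7 -1.74 w 0.561
```

Emit:
send_rows([
  [[0,-6,-35,0,0,0,40],[0,-13,-72,0,0,0,40],[0,-20,-110,0,0,0,40],[0,-27,-148,0,0,0,40],[0,-34,-186,0,0,0,40],[0,-40,-220,0,0,0,40],[0,-45,-240,0,0,0,40],[0,-45.5,-246,0,0,0,40]],
])

```text
clock: 7.05
position: [0.6115, 0.2828, 0.1728]
ee_rot: [1.204, 1.215, -1.206]
force: [-0.8, 0.1, -2.0]
width: 0.561
```

Emit:
send_rows([
  [[15,0,0,0,0,0,40],[35,0,0,0,0,0,40],[55,0,0,0,0,0,40],[72,0,0,0,0,0,40],[82,0,0,0,0,0,40],[85,0,0,0,0,0,40],[85,0,0,0,0,0,40],[85,0,0,0,0,0,40]],
])

```text
clock: 7.85
position: [0.6151, 0.2777, 0.0895]
ee_rot: [1.21, 1.209, -1.208]
force: [-0.1, 0.4, -1.9]
width: 0.56
```

```bash
python3 -c "
from h import *
go([.6141,.2784,.056])
im,d=optics.get_image('side');cv2.imwrite('pics/side2.png',im[:,:,::-1]);np.savez('pics/side2.npz',im=im,d=d)
im,d=optics.get_image('top');cv2.imwrite('pics/top2.png',im[:,:,::-1]);np.savez('pics/top2.npz',im=im,d=d);go([.6141,.2784,.056])
a=cv2.imread('pics/side2.png');b=cv2.imread('pics/top2.png')
cv2.imwrite('pics/c2.png',np.hstack([cv2.resize(a[240:480,180:420],(400,400)),cv2.resize(b[160:340,100:280],(400,400))]))
"
```

```text
t 7.85 pos [0.6151 0.2777 0.0895] shift [33.5 -1.  -0.7] dist 33.0 turn [-0.   -0.03 -0.07] q7 -2.14 w 0.56
t 7.95 pos [0.6151 0.278  0.0897] shift [33.7 -1.  -0.4] dist 34.0 turn [-0.   -0.04 -0.08] q7 -2.14 w 0.562
```

View pics/c2.png

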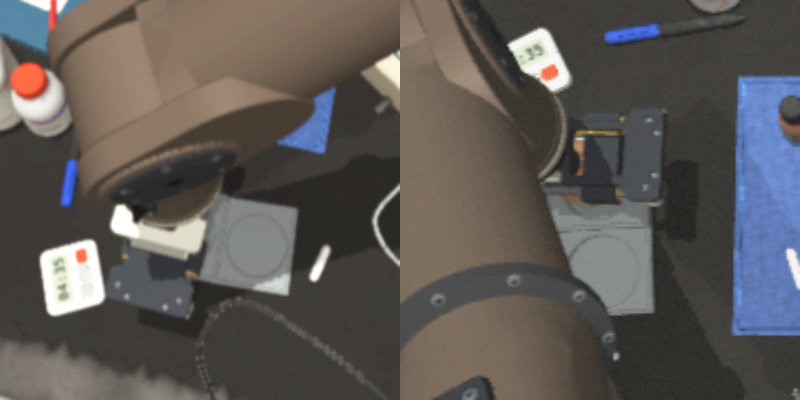

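Emit:
send_rows([
  [[4,-1.5,-0.5,0,0,0,40],[10,-1.5,-0.5,0,0,0,40],[17,-1.5,-0.5,0,0,0,40],[23,-1.5,-0.5,0,0,0,40],[28,-1.5,-0.5,0,0,0,40],[31,-1.5,-0.5,0,0,0,40],[32,-1.5,-0.5,0,0,0,40],[33,-1.5,-0.5,0,0,0,40]],
])

```text
clock: 8.75
position: [0.613, 0.2783, 0.0559]
ee_rot: [1.209, 1.209, -1.209]
force: [-3.5, -1.4, 6.2]
width: 0.564
```

```bash
python3 -c "
from h import *
go([.6135,.2784,.0557]);print(arm.observe()['force'])"
```

```text
t 8.75 pos [0.613  0.2783 0.0559] shift [ 0.2  0.5 -0.1] dist 1.0 turn [ 0.    0.01 -0.  ] q7 -2.14 w 0.564
[-3.48185637 -1.39923911  6.21968447]
```

Emit:
send_rows([
  [[0,0,0,0,0,0,60],[0,0,0,0,0,0,66],[0,0,0,0,0,0,75],[0,0,0,0,0,0,80],[0,0,0,0,0,0,80],[-5,0,0,0,0,0,80],[-25,0,0,0,0,0,80],[-50,0,0,0,0,0,80]],
])

```text
clock: 9.55
position: [0.6123, 0.2779, 0.1055]
ee_rot: [1.207, 1.21, -1.211]
force: [0.7, -0.9, 0.9]
width: 0.799
```

```bash
python3 -c "
from h import *
go([.6750,.0966,.15],90)"
```

```text
t 9.55 pos [0.6123 0.2779 0.1055] shift [-44.4  62.5 181.4] dist 197.0 turn [0.03 0.06 0.12] q7 -2.14 w 0.799
```

Emit:
send_rows([
  [[-25,0,0,0,0,0,80],[-42,4,10,0,0,0,80],[-44,15,40,0,0,0,80],[-44,27,78,0,0,0,80],[-44,40,116,0,0,0,80],[-44,53,154,0,0,0,80],[-44,61,176,0,0,0,80],[-44,62.5,181.5,0,0,0,80]],
])

```text
clock: 10.35
position: [0.6768, 0.0919, 0.1501]
ee_rot: [1.212, 1.204, -1.213]
force: [-0.1, -0.5, -0.1]
width: 0.803
```

```bash
python3 - <<'E'
from h import *
from scipy.optimize import least_squares
go([.6750,.0966,.032],90)
im,d=optics.get_image('side');cv2.imwrite('pics/side3.png',im[:,:,::-1])
c=cloud('side',np.ones((480,640),bool),d); 
k=c[np.hypot(*(c[:,:2]-[.613,.278]).T)<.05]; k=k[k[:,2]<.14]
print('amber top',k[:,2].max(),k[k[:,2]>np.percentile(k[:,2],99)-.006].mean(0))
b=k[(k[:,2]>.03)&(k[:,2]<.066)]; print(least_squares(lambda q:np.hypot(b[:,0]-q[0],b[:,1]-q[1])-.0265,[.613,.278],loss="soft_l1",f_scale=.002).x,len(b))
E
```

```text
t 10.35 pos [0.6768 0.0919 0.1501] shift [118.1  -1.9  -4.9] dist 118.0 turn [-0.28  0.13 -0.05] q7 -1.84 w 0.803
amber top 0.11679496436108938 [0.61370339 0.28023494 0.1126937 ]
[0.61402246 0.27954177] 140
```

View pics/side3.png

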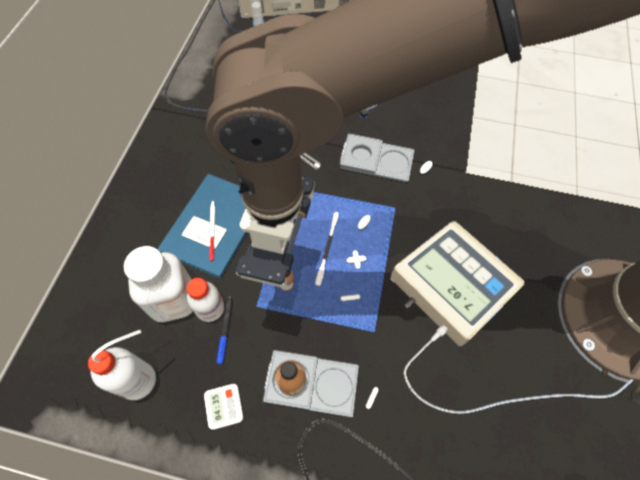

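The amber bottle now stands centred in the wide well at (290,378) in the side view. Next is the dropper.

Emit:
send_rows([
  [[0,0,0,0,0,0,80],[0,0,0,0,0,0,80],[0,0,0,0,0,0,80],[5,0,0,0,0,0,80],[15,0,0,0,0,0,80],[25,0,0,0,0,0,80],[30,0,0,0,0,0,80],[30,0,0,0,0,0,80]],
])

```text
clock: 11.2
position: [0.6747, 0.0967, 0.1182]
ee_rot: [1.207, 1.211, -1.211]
force: [0.1, 0.1, 0.1]
width: 0.795
```

```bash
python3 -c "
from h import *
go([.6750,.0966,.032],90)"
```

```text
t 11.2 pos [0.6747 0.0967 0.1182] shift [86.1  0.5  0. ] dist 86.0 turn [0.04 0.03 0.14] q7 -1.84 w 0.795
```

Emit:
send_rows([
  [[10,0.5,0,0,0,0,80],[25,0.5,0,0,0,0,80],[42,0.5,0,0,0,0,80],[58,0.5,0,0,0,0,80],[72,0.5,0,0,0,0,80],[82,0.5,0,0,0,0,80],[85.5,0.5,0,0,0,0,80],[85.5,0.5,0,0,0,0,80]],
])

```text
clock: 12.0
position: [0.6759, 0.0968, 0.0337]
ee_rot: [1.208, 1.21, -1.209]
force: [-0.6, -0.2, -0.2]
width: 0.802
```

Emit:
send_rows([
  [[0,0,0,0,0,0,60],[0,0,0,0,0,0,48],[0,0,0,0,0,0,40],[0,0,0,0,0,0,35],[0,0,0,0,0,0,30],[0,0,0,0,0,0,25],[0,0,0,0,0,0,20],[0,0,0,0,0,0,20]],
], grip_force=12)

```text
clock: 12.8
position: [0.6762, 0.0967, 0.0343]
ee_rot: [1.209, 1.209, -1.209]
force: [-0.5, -0.8, 1.4]
width: 0.349
```

```bash
python3 -c "
from h import *
go([.6750,.0966,.032],90)
go([.5903,-.2591,.11])"
```

```text
t 12.8 pos [0.6762 0.0967 0.0343] shift [ 2.3 -1.2  0.1] dist 3.0 turn [ 0.03  0.01 -0.01] q7 -1.85 w 0.349
t 12.8 pos [0.6762 0.0967 0.0343] shift [-75.6 -86.  355.8] dist 374.0 turn [ 0.    0.01 -0.01] q7 -1.85 w 0.349
```

Emit:
send_rows([
  [[-10,0,0,0,0,0,20],[-30,0,0,0,0,0,20],[-55,0,2,0,0,0,20],[-70,-3,14,0,0,0,20],[-76,-9,38,0,0,0,20],[-76,-18,74,0,0,0,20],[-76,-27,112,0,0,0,20],[-76,-36,150,0,0,0,20]],
])

```text
clock: 13.6
position: [0.6393, -0.0554, 0.1107]
ee_rot: [1.209, 1.209, -1.209]
force: [1.3, -0.0, -1.0]
width: 0.346
```

Emit:
send_rows([
  [[0,-9,38,0,0,0,20],[0,-18,76,0,0,0,20],[0,-27,112,0,0,0,20],[0,-36,146,0,0,0,20],[0,-43,176,0,0,0,20],[0,-48,198,0,0,0,20],[0,-49,205,0,0,0,20],[0,-49,205,0,0,0,20]],
])

```text
clock: 14.4
position: [0.5906, -0.2596, 0.1104]
ee_rot: [1.21, 1.208, -1.211]
force: [-0.3, 1.0, -1.0]
width: 0.343
```

Emit:
send_rows([
  [[0,0,0,0,0,0,20],[0,0,0,0,0,0,20],[0,0,0,0,0,0,20],[0,0,0,0,0,0,20],[5,0,0,0,0,0,20],[15,0,0,0,0,0,20],[25,0,0,0,0,0,20],[30,0,0,0,0,0,20]],
])

```text
clock: 15.2
position: [0.5904, -0.2579, 0.0784]
ee_rot: [1.208, 1.212, -1.21]
force: [0.8, 0.5, -1.0]
width: 0.347
```

```bash
python3 -c "
from h import *
go([.5912,-.2591,.0363])
for n in('side','top'):
  im,d=optics.get_image(n);cv2.imwrite(f'pics/{n}4.png',im[:,:,::-1]);np.savez(f'pics/{n}4.npz',im=im,d=d)
a=cv2.imread('pics/side4.png');b=cv2.imread('pics/top4.png')
cv2.imwrite('pics/c4.png',np.hstack([cv2.resize(a[60:260,280:480],(400,400)),cv2.resize(b[180:380,370:570],(400,400))]))
"
```

```text
t 15.2 pos [ 0.5904 -0.2579  0.0784] shift [42.1  0.9  1.2] dist 42.0 turn [ 0.   -0.04  0.12] q7 -1.29 w 0.347
```

View pics/c4.png

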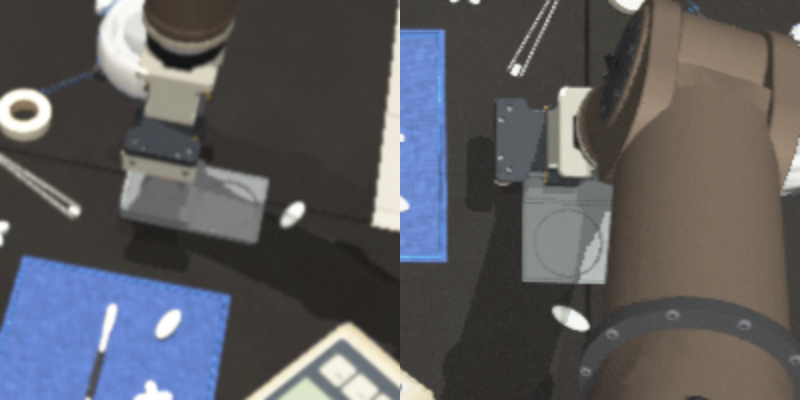

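Emit:
send_rows([
  [[3,1,1,0,0,0,20],[9,1,1,0,0,0,20],[16,1,1,0,0,0,20],[22,1,1,0,0,0,20],[27,1,1,0,0,0,20],[31,1,1,0,0,0,20],[34,1,1,0,0,0,20],[34,1,1,0,0,0,20]],
])

```text
clock: 16.1
position: [0.5921, -0.2591, 0.0458]
ee_rot: [1.209, 1.21, -1.209]
force: [0.3, 0.1, -0.3]
width: 0.348
```

```bash
python3 -c "
from h import *
go([.5912,-.2591,.0363]);print(arm.observe()['force'])"
```

```text
t 16.1 pos [ 0.5921 -0.2591  0.0458] shift [ 9.5 -0.8 -0. ] dist 10.0 turn [ 0.   -0.01  0.04] q7 -1.29 w 0.348
[ 0.30741394  0.06067565 -0.26149866]
```

Emit:
send_rows([
  [[2,-0.5,0,0,0,0,20],[4,-0.5,0,0,0,0,20],[6,-0.5,0,0,0,0,20],[7,-0.5,0,0,0,0,20],[8,-0.5,0,0,0,0,20],[8.5,-0.5,0,0,0,0,20],[9,-0.5,0,0,0,0,20],[9.3,-0.5,0,0,0,0,20]],
])

```text
clock: 16.9
position: [0.5918, -0.2592, 0.0369]
ee_rot: [1.209, 1.209, -1.209]
force: [-0.2, -0.3, 0.2]
width: 0.349
```

Emit:
send_rows([
  [[0.4,0,0,0,0,0,20],[0.8,0,0,0,0,0,20],[0.8,0,0,0,0,0,36],[0.8,0,0,0,0,0,42],[0.8,0,0,0,0,0,50],[0.8,0,0,0,0,0,60],[0,0,0,0,0,0,65],[-8,0,0,0,0,0,65]],
])

```text
clock: 17.7
position: [0.5911, -0.2589, 0.0443]
ee_rot: [1.208, 1.211, -1.21]
force: [-0.5, -0.9, 0.1]
width: 0.641
```

Emit:
send_rows([
  [[-20,0,0,0,0,0,65],[-45,0,0,0,0,0,65],[-75,0,0,0,0,0,65],[-100,-2,-10,0,0,0,65],[-105,-8,-40,0,0,0,60],[-105,-16,-78,0,0,0,50],[-105,-24,-116,0,0,0,45],[-105,-30,-150,0,0,0,42]],
])

```text
clock: 18.5
position: [0.5613, -0.1074, 0.1508]
ee_rot: [1.209, 1.209, -1.208]
force: [0.2, -0.9, 0.1]
width: 0.435
```

```bash
python3 - <<'E'
from h import *
from scipy.optimize import least_squares
im,d=optics.get_image('side');cv2.imwrite('pics/side5.png',im[:,:,::-1])
c=cloud('side',np.ones((480,640),bool),d)
k=c[np.hypot(*(c[:,:2]-[.59,-.259]).T)<.04]; k=k[k[:,2]<.12]
print('drop top',np.percentile(k[:,2],[98,100]),k[k[:,2]>np.percentile(k[:,2],99)-.006].mean(0))
b=k[(k[:,2]>.026)&(k[:,2]<.048)]; print(least_squares(lambda q:np.hypot(b[:,0]-q[0],b[:,1]-q[1])-.0165,[.59,-.259],loss="soft_l1",f_scale=.002).x,len(b))
go([.5488,-.0807,.06],-21.5); print(axes().as_matrix().round(2))
E
```

```text
drop top [0.02218799 0.02313536] [ 0.62011353 -0.26350915  0.01936766]
[ 0.59  -0.259] 0
t 18.55 pos [ 0.5607 -0.1001  0.1508] shift [ 90.9 -11.8 -19.2] dist 94.0 turn [-68.06  -0.2   -0.15] q7 -1.53 w 0.43
[[ 0.    1.    0.01]
 [ 0.    0.01 -1.  ]
 [-1.    0.   -0.  ]]
```

View pics/side5.png

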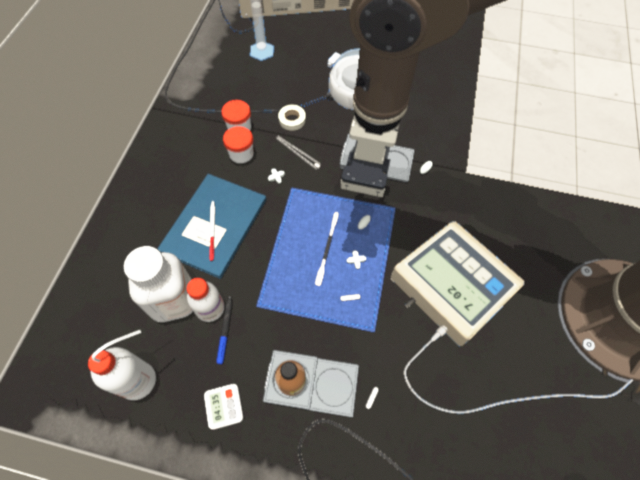

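Emit:
send_rows([
  [[0,0,0,-7,0,0,42],[0,-2,-4,-15,0,0,42],[8,-4,-8,-23,0,0,42],[20,-6,-12,-31,0,0,42],[32,-8,-15,-40,0,0,42],[44,-10,-18,-48,0,0,42],[54,-11.5,-19,-56,0,0,42],[60,-11.5,-19,-64,0,0,42]],
])

```text
clock: 19.35
position: [0.5499, -0.0903, 0.0897]
ee_rot: [0.351, 1.543, -0.351]
force: [0.3, -0.1, 0.6]
width: 0.42
```

Emit:
send_rows([
  [[0,0,0,-2,0,0,42],[0,0,0,-4,0,0,42],[0,0,0,-4,0,0,42],[0,0,0,-4,0,0,42],[0,0,0,-4,0,0,42],[0,0,0,-4,0,0,42],[0,0,0,-4,0,0,42],[0,0,0,-4,0,0,42]],
])

```text
clock: 20.15
position: [0.5502, -0.0901, 0.0899]
ee_rot: [0.301, 1.55, -0.301]
force: [-0.3, 0.3, 0.9]
width: 0.421
```

```bash
python3 - <<'E'
from h import *
from scipy.optimize import least_squares
for n in('top','side'):
  im,d=optics.get_image(n);cv2.imwrite(f'pics/{n}6.png',im[:,:,::-1])
  c=cloud(n,np.ones((480,640),bool),d)
  k=c[np.hypot(*(c[:,:2]-[.59,-.259]).T)<.045]; k=k[k[:,2]<.12]
  print(n,'drop top',np.percentile(k[:,2],[98,100]),k[k[:,2]>np.percentile(k[:,2],99)-.006].mean(0))
go([.5488,-.0807,.008],-21.5)
a=cv2.imread('pics/side6.png');b=cv2.imread('pics/top6.png')
cv2.imwrite('pics/c6.png',np.hstack([cv2.resize(a[100:300,250:450],(400,400)),cv2.resize(b[180:380,300:500],(400,400))]))
E
```

```text
top drop top [0.09674064 0.10090692] [ 0.59072266 -0.25779754  0.09573316]
side drop top [0.02184176 0.02252155] [ 0.61664136 -0.24211664  0.0191904 ]
t 20.25 pos [ 0.5502 -0.0902  0.0899] shift [81.9  8.3 -4.8] dist 82.0 turn [-0.47 -0.    0.  ] q7 -0.56 w 0.422
```

View pics/c6.png

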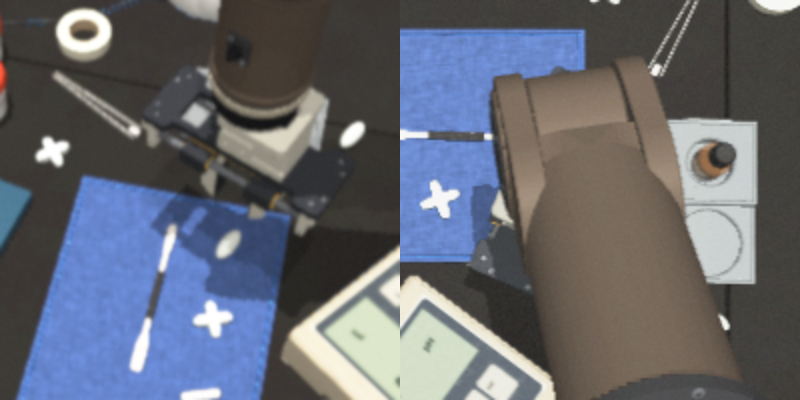

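The dropper is upright in the narrow well, seen in the top crop, with its cap top at about z=0.096 and centred. I'll descend on the oval.

Emit:
send_rows([
  [[10,4,-2.5,0,0,0,42],[25,8,-4.8,0,0,0,42],[40,8.3,-4.8,0,0,0,42],[55,8.3,-4.8,0,0,0,42],[68,8.3,-4.8,0,0,0,42],[77,8.3,-4.8,0,0,0,42],[81,8.3,-4.8,0,0,0,42],[81,8.3,-4.8,0,0,0,42]],
])

```text
clock: 21.05
position: [0.5486, -0.0806, 0.0084]
ee_rot: [0.301, 1.551, -0.301]
force: [0.0, -0.2, -0.1]
width: 0.42
```

```bash
python3 - <<'E'
from h import *
go([.5488,-.0807,.008],-21.5)
im,d=optics.get_image('side');cv2.imwrite('pics/c7.png',cv2.resize(im[150:300,280:430,::-1],(500,500)))
E
```

```text
t 21.05 pos [ 0.5486 -0.0806  0.0084] shift [0.4 0.  0.2] dist 0.0 turn [-0.46 -0.04  0.01] q7 -0.64 w 0.42
```

View pics/c7.png

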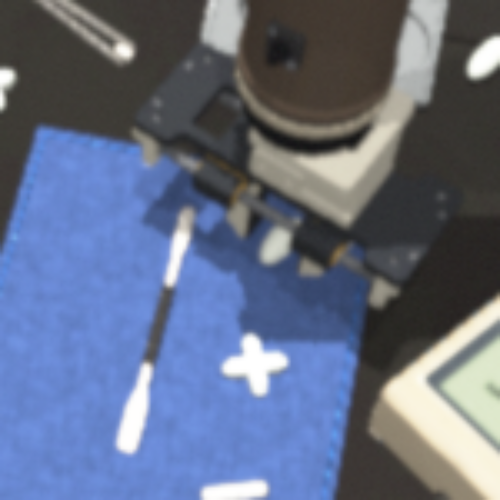

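The oval lies between the two fingers. Closing.

Emit:
send_rows([
  [[0,0,0,0,0,0,32],[0,0,0,0,0,0,26],[0,0,0,0,0,0,20],[0,0,0,0,0,0,14],[0,0,0,0,0,0,8],[0,0,0,0,0,0,5],[0,0,0,0,0,0,5],[0,0,0,0,0,0,5]],
], grip_force=8)

```text
clock: 21.9
position: [0.5491, -0.0808, 0.0092]
ee_rot: [0.301, 1.549, -0.301]
force: [-0.5, 0.1, 6.3]
width: 0.179
```

Emit:
send_rows([
  [[-5,0,0,0,0,0,5],[-15,0,0,0,0,0,5],[-30,0,0,0,0,0,5],[-45,0,0,0,0,0,5],[-60,0,0,0,0,0,5],[-70,0,0,0,0,0,5],[-75,0,0,0,0,0,5],[-75,0,0,0,0,0,5]],
])

```text
clock: 22.7
position: [0.5492, -0.0808, 0.0846]
ee_rot: [0.301, 1.549, -0.301]
force: [0.1, -0.2, -0.6]
width: 0.181
```

```bash
python3 - <<'E'
from h import *
go([.5103,-.2595,.085],90)
E
```

```text
t 22.7 pos [ 0.5492 -0.0808  0.0846] shift [  -0.4 -180.3   30.8] dist 183.0 turn [ 6.803e+01  5.000e-02 -5.000e-02] q7 -0.58 w 0.181
```

Emit:
send_rows([
  [[0,-15,3,8,0,0,5],[0,-40,7,16,0,0,5],[0,-68,12,24,0,0,5],[0,-96,16,32,0,0,5],[0,-124,21,40,0,0,5],[0,-152,26,48,0,0,5],[0,-172,29,56,0,0,5],[0,-180,31,64,0,0,5]],
])

```text
clock: 23.5
position: [0.5086, -0.262, 0.0831]
ee_rot: [1.162, 1.238, -1.166]
force: [0.6, 0.7, -0.1]
width: 0.181
```

Emit:
send_rows([
  [[0,0,0,2,0,0,5],[0,0,0,4,0,0,5],[0,0,0,4,0,0,5],[0,0,0,4,0,0,5],[0,0,0,4,0,0,5],[0,0,0,4,0,0,5],[0,0,0,4,0,0,5],[0,0,0,4,0,0,5]],
])

```text
clock: 24.3
position: [0.5103, -0.2593, 0.084]
ee_rot: [1.209, 1.209, -1.209]
force: [-0.5, 0.6, -0.1]
width: 0.181
```

```bash
python3 - <<'E'
from h import *
go([.5103,-.2595,.012],90)
im,d=optics.get_image('side');cv2.imwrite('pics/c8.png',cv2.resize(im[80:230,320:470,::-1],(500,500)))
E
```

```text
t 24.3 pos [ 0.5103 -0.2593  0.084 ] shift [72.   0.   0.2] dist 72.0 turn [ 0.05  0.   -0.  ] q7 -1.23 w 0.181
```

View pics/c8.png

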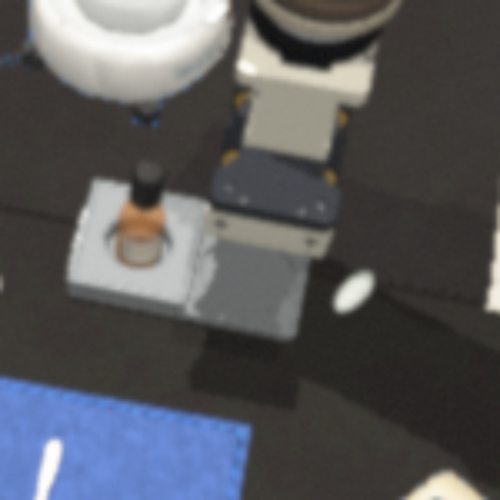

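The dropper stands in the narrow well and the gripper is over the pocket, clear of the worn oval. Lowering the oval.

Emit:
send_rows([
  [[10,0,0,0,0,0,5],[24,0,0,0,0,0,5],[38,0,0,0,0,0,5],[50,0,0,0,0,0,5],[60,0,0,0,0,0,5],[67,0,0,0,0,0,5],[70,0,0,0,0,0,5],[71.5,0,0,0,0,0,5]],
])

```text
clock: 25.15
position: [0.5103, -0.2593, 0.0122]
ee_rot: [1.209, 1.21, -1.209]
force: [0.2, 0.3, -0.4]
width: 0.18
```

Emit:
send_rows([
  [[0.5,0,0,0,0,0,5],[1,0,0,0,0,0,5],[1,0,0,0,0,0,5],[1,0,0,0,0,0,20],[1,0,0,0,0,0,24],[1,0,0,0,0,0,28],[1,0,0,0,0,0,28],[1,0,0,0,0,0,28]],
])

```text
clock: 25.95
position: [0.5103, -0.2592, 0.0114]
ee_rot: [1.209, 1.209, -1.209]
force: [0.0, 0.0, -0.9]
width: 0.283
```

Emit:
send_rows([
  [[-3,0,0,0,0,0,28],[-12,0,0,0,0,0,28],[-30,0,0,0,0,0,28],[-55,0,0,0,0,0,30],[-80,0,0,0,0,0,34],[-100,0,-10,0,0,0,40],[-105,3,-30,0,0,0,40],[-105,6,-65,0,0,0,40]],
])

```text
clock: 26.75
position: [0.5169, -0.1964, 0.1186]
ee_rot: [1.212, 1.203, -1.211]
force: [0.7, 0.6, -0.4]
width: 0.399
```

```bash
python3 - <<'E'
from h import *
go([.5418,.0942,.11],110.3)
E
```

```text
t 26.75 pos [ 0.5169 -0.1964  0.1186] shift [   8.    23.8 -290.7] dist 292.0 turn [-20.51   0.17  -0.16] q7 -1.35 w 0.399
```

Emit:
send_rows([
  [[0,3,-35,-2,0,0,40],[0,6,-75,-5,0,0,40],[1,9,-115,-8,0,0,40],[2,12,-155,-11,0,0,40],[4,15,-195,-14,0,0,40],[6,18,-235,-17,0,0,40],[8,22,-270,-20,0,0,40],[8,24,-290,-20.5,0,0,40]],
])

```text
clock: 27.55
position: [0.54, 0.0996, 0.1092]
ee_rot: [0.939, 1.36, -0.936]
force: [-0.4, -0.5, -0.6]
width: 0.402
```

Emit:
send_rows([
  [[0,0,0,0,0,0,35],[0,0,0,0,0,0,30],[0,0,0,0,0,0,30],[10,0,0,0,0,0,30],[25,0,0,0,0,0,30],[40,0,0,0,0,0,30],[50,0,0,0,0,0,30],[50,0,0,0,0,0,30]],
])

```text
clock: 28.35
position: [0.5389, 0.0947, 0.0568]
ee_rot: [0.94, 1.359, -0.944]
force: [-0.0, -0.3, 0.8]
width: 0.299
```

```bash
python3 - <<'E'
from h import *
D={}
for n in('top','side'):
    im,d=optics.get_image(n);cv2.imwrite(f'pics/{n}9.png',im[:,:,::-1])
    c=cloud(n,im.min(2)>140,d)
    for t,c0 in(("rod",(.541,.093)),("oval",(.5103,-.2595)),("woval",(.437,-.261))):
        k=c[(np.hypot(*(c[:,:2]-c0).T)<.028)&(c[:,2]<.035)&(c[:,2]>.002)]
        if len(k)>15:
            w,v=np.linalg.eigh(np.cov(k[:,:2].T));a=v[:,1]
            print(n,t,len(k),k.mean(0).round(4),"z95",np.percentile(k[:,2],95).round(4),"ang",np.degrees(np.arctan2(a[1],a[0])).round(1))
go([.5418,.0942,.0055],110.3)
a=cv2.imread('pics/side9.png');b=cv2.imread('pics/top9.png')
cv2.imwrite('pics/c9.png',np.hstack([cv2.resize(a[180:360,260:440],(400,400)),cv2.resize(b[210:350,380:520],(400,400))]))
E
```

```text
top oval 573 [ 0.5099 -0.2582  0.0092] z95 0.0224 ang -148.0
top woval 139 [ 0.4367 -0.26    0.0146] z95 0.0193 ang 62.2
t 28.45 pos [0.54   0.0954 0.0583] shift [52.8  1.2  1.7] dist 53.0 turn [0.2  0.   0.02] q7 -1.63 w 0.301
```

View pics/c9.png

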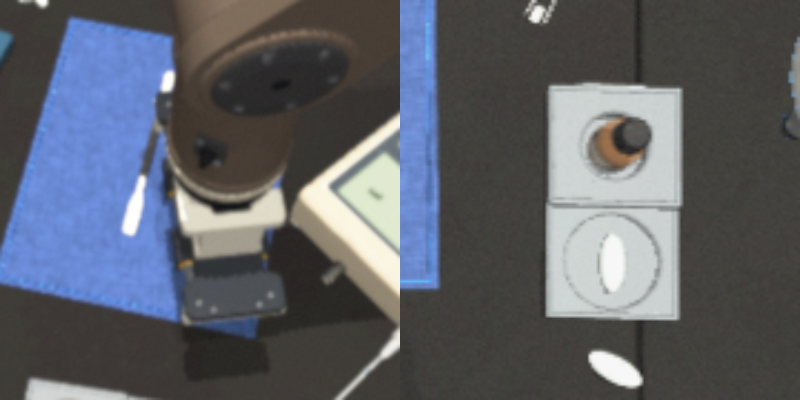

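The oval lies flat and centred in the narrow tray's pocket, with the dropper in its well (right crop). The gripper is over the new rod, so I'll descend.

Emit:
send_rows([
  [[0,1,1,0,0,0,30],[10,1,1,0,0,0,30],[22,1,1,0,0,0,30],[34,1,1,0,0,0,30],[43,1,1,0,0,0,30],[48,1,1,0,0,0,30],[48,1,1,0,0,0,30],[48,1,1,0,0,0,30]],
])

```text
clock: 29.25
position: [0.5414, 0.0953, 0.0104]
ee_rot: [0.941, 1.358, -0.941]
force: [0.3, -0.4, 0.6]
width: 0.299
```

```bash
python3 - <<'E'
from h import *
go([.5418,.0942,.0055],110.3)
for n in('top','side'):
    im,d=optics.get_image(n);cv2.imwrite(f'pics/{n}10.png',im[:,:,::-1])
a=cv2.imread('pics/side10.png');b=cv2.imread('pics/top10.png')
cv2.imwrite('pics/c10.png',np.hstack([cv2.resize(a[240:360,290:410],(400,400)),cv2.resize(b[210:350,210:350],(400,400))]))
go([.5418,.0942,.0055],110.3)
E
```

```text
t 29.25 pos [0.5414 0.0953 0.0104] shift [ 4.9 -0.   1.1] dist 5.0 turn [ 0.24 -0.    0.  ] q7 -1.65 w 0.299
t 29.35 pos [0.5417 0.0952 0.0108] shift [ 5.3 -0.3  1. ] dist 5.0 turn [ 0.23  0.01 -0.04] q7 -1.65 w 0.302
```

View pics/c10.png

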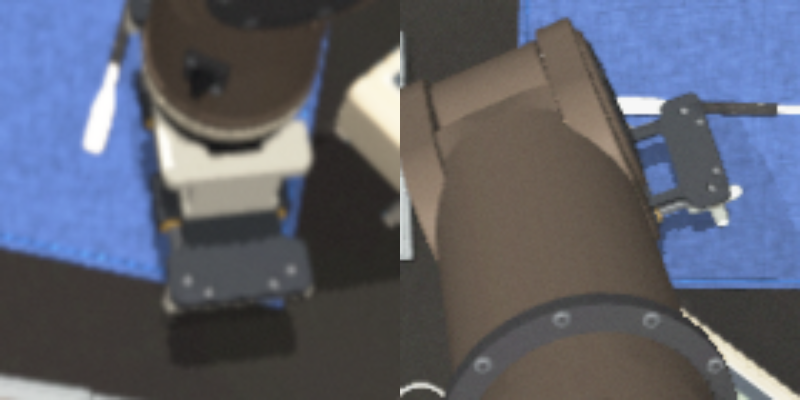

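Emit:
send_rows([
  [[2,0,1,0,0,0,30],[4,0,1,0,0,0,30],[4.3,0,1,0,0,0,20],[4.3,0,1,0,0,0,14],[4.3,0,1,0,0,0,8],[4.3,0,1,0,0,0,3],[4.3,0,1,0,0,0,1],[4.3,0,1,0,0,0,1]],
], grip_force=8)

```text
clock: 30.15
position: [0.5417, 0.0942, 0.0062]
ee_rot: [0.941, 1.358, -0.941]
force: [0.6, 0.2, -0.0]
width: 0.089
```

Emit:
send_rows([
  [[-5,0,0,0,0,0,1],[-15,0,0,0,0,0,1],[-30,0,0,0,0,0,1],[-45,0,0,0,0,0,1],[-60,0,0,0,0,0,1],[-70,0,0,0,0,0,1],[-75,0,0,0,0,0,1],[-75,0,0,0,0,0,1]],
])

```text
clock: 30.95
position: [0.5421, 0.0943, 0.0819]
ee_rot: [0.942, 1.357, -0.94]
force: [0.3, -0.3, 0.2]
width: 0.091
```

```bash
python3 - <<'E'
from h import *
go([.5343,.2718,.08],94.7)
E
```

```text
t 30.95 pos [0.5421 0.0943 0.0819] shift [   1.9   54.9 -169. ] dist 178.0 turn [15.83  0.   -0.08] q7 -1.62 w 0.091
```

Emit:
send_rows([
  [[0,5,-14,2,0,0,1],[0,13,-40,5,0,0,1],[0,22,-68,8,0,0,1],[0,32,-98,11,0,0,1],[0,41,-126,14,0,0,1],[0,49,-150,15.8,0,0,1],[0,54,-165,15.8,0,0,1],[0,55,-169,15.8,0,0,1]],
])

```text
clock: 31.75
position: [0.5331, 0.2738, 0.0805]
ee_rot: [1.145, 1.25, -1.146]
force: [0.5, -0.7, 0.5]
width: 0.091
```

Emit:
send_rows([
  [[0,0,0,0,0,0,1],[0,0,0,0,0,0,1],[0,0,0,0,0,0,1],[5,0,0,0,0,0,1],[15,0,0,0,0,0,1],[25,0,0,0,0,0,1],[30,0,0,0,0,0,1],[30,0,0,0,0,0,1]],
])

```text
clock: 32.55
position: [0.5331, 0.2713, 0.0497]
ee_rot: [1.146, 1.248, -1.15]
force: [-0.6, 0.1, -0.1]
width: 0.088
```

```bash
python3 - <<'E'
from h import *
go([.5343,.2718,.0085],94.7)
im,d=optics.get_image('side');cv2.imwrite('pics/c11.png',cv2.resize(im[320:440,250:410,::-1],(640,480)))
E
```

```text
t 32.55 pos [0.5331 0.2713 0.0497] shift [41.2  1.3 -0.4] dist 41.0 turn [0.04 0.06 0.12] q7 -2.14 w 0.088
```

View pics/c11.png

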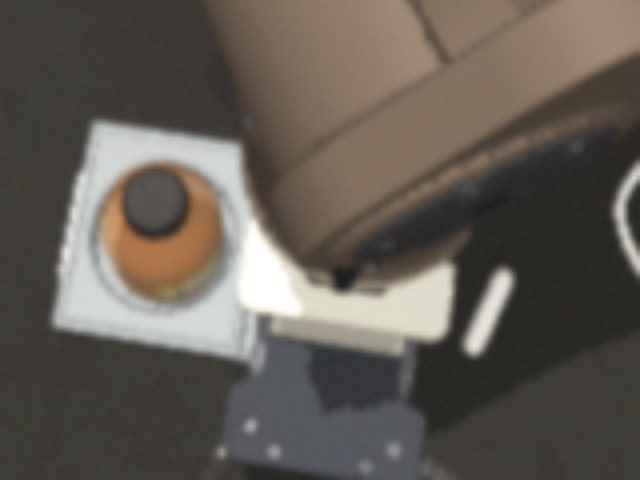

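Emit:
send_rows([
  [[5,1,0,0,0,0,1],[12,1,0,0,0,0,1],[20,1,0,0,0,0,1],[27,1,0,0,0,0,1],[33,1,0,0,0,0,1],[37,1,0,0,0,0,1],[39,1,0,0,0,0,1],[40,1,0,0,0,0,1]],
])

```text
clock: 33.4
position: [0.5349, 0.2719, 0.0109]
ee_rot: [1.148, 1.247, -1.148]
force: [0.8, -0.3, 0.2]
width: 0.091
```

```bash
python3 - <<'E'
from h import *
go([.5343,.2718,.0085],94.7)
E
```

```text
t 33.4 pos [0.5349 0.2719 0.0109] shift [ 2.4 -0.6  0. ] dist 3.0 turn [0.03 0.   0.01] q7 -2.15 w 0.091
```

Now I'll go down 2.4 mm, release with a small opening inside the pocket, and go straight up.

Emit:
send_rows([
  [[1,0,0,0,0,0,1],[2,0,0,0,0,0,1],[2.4,0,0,0,0,0,1],[2.4,0,0,0,0,0,1],[2.4,0,0,0,0,0,12],[2.4,0,0,0,0,0,15],[2.4,0,0,0,0,0,18],[2.4,0,0,0,0,0,18]],
])

```text
clock: 34.2
position: [0.5349, 0.2719, 0.0087]
ee_rot: [1.148, 1.247, -1.148]
force: [0.9, -0.1, 0.4]
width: 0.178
```

Emit:
send_rows([
  [[-2,0,0,0,0,0,18],[-10,0,0,0,0,0,18],[-30,0,0,0,0,0,18],[-60,0,0,0,0,0,18],[-90,0,0,0,0,0,18],[-120,0,10,0,0,0,18],[-135,0,40,0,0,0,18],[-140,0,80,0,0,0,18]],
])

```text
clock: 35.0
position: [0.5423, 0.1941, 0.1517]
ee_rot: [1.149, 1.248, -1.141]
force: [1.4, -0.9, -0.8]
width: 0.18
```

Emit:
send_rows([
  [[0,0,40,0,0,0,18],[0,0,85,0,0,0,18],[0,0,130,0,0,0,18],[0,0,175,0,0,0,18],[0,0,215,0,0,0,18],[0,0,240,0,0,0,18],[0,0,250,0,0,0,18],[0,0,250,0,0,0,18]],
])

```text
clock: 35.8
position: [0.5622, -0.0582, 0.1491]
ee_rot: [1.15, 1.246, -1.15]
force: [0.1, 0.1, -0.2]
width: 0.18
```

```bash
python3 - <<'E'
from h import *
print(arm.observe()['clock'])
P={"wide":((.5752,.2752),.082),"narrow":((.5513,-.2593),.005)}
for n in('top','side'):
    im,d=optics.get_image(n);cv2.imwrite(f'pics/{n}12.png',im[:,:,::-1])
    allc=cloud(n,np.ones((480,640),bool),d); w=cloud(n,im.min(2)>190,d)
    for t,(o,a) in P.items():
        L=lambda c:np.c_[(c[:,:2]-o)@[np.cos(a),np.sin(a)],(c[:,:2]-o)@[-np.sin(a),np.cos(a)],c[:,2]]
        k=L(w);k=k[np.hypot(k[:,0]+.041,k[:,1])<.031]; k=k[(k[:,2]<.04)&(k[:,2]>0.001)]
        if len(k): print(n,t,"bar",len(k),np.median(k,0).round(4),"z95",np.percentile(k[:,2],95).round(4))
        k=L(allc);k=k[np.hypot(k[:,0]-.039,k[:,1])<.035];k=k[k[:,2]<.14]
        if len(k):
            z=np.percentile(k[:,2],99); print(n,t,"cap",k[k[:,2]>z-.005].mean(0).round(4))
a=cv2.imread('pics/side12.png');b=cv2.imread('pics/top12.png')
cv2.imwrite('pics/c12.png',np.hstack([cv2.resize(a[330:430,250:400],(400,267)),cv2.resize(b[200:330,130:260],(267,267))]))
E
```

```text
35.8
top wide bar 675 [-0.0412 -0.0009  0.0058] z95 0.0134
top wide cap [0.0378 0.0007 0.1142]
top narrow bar 707 [-0.041   0.0011  0.006 ] z95 0.0223
top narrow cap [0.039  0.0012 0.0955]
side wide bar 903 [-0.0406  0.0013  0.005 ] z95 0.0132
side wide cap [0.0389 0.0019 0.1129]
side narrow bar 200 [-0.0496  0.0056  0.0052] z95 0.0219
```

View pics/top12.png

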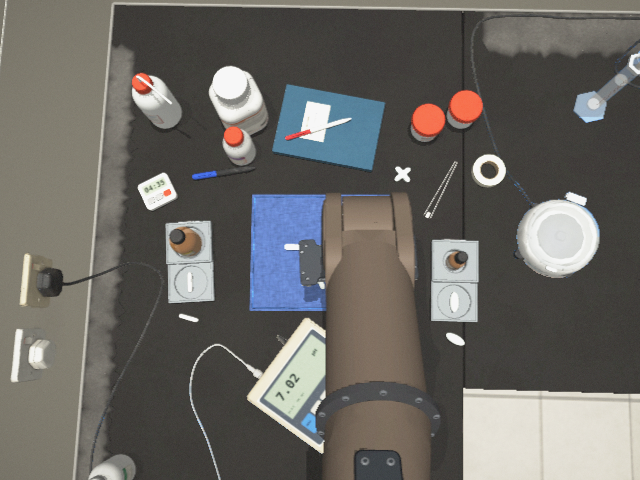

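View pics/c12.png

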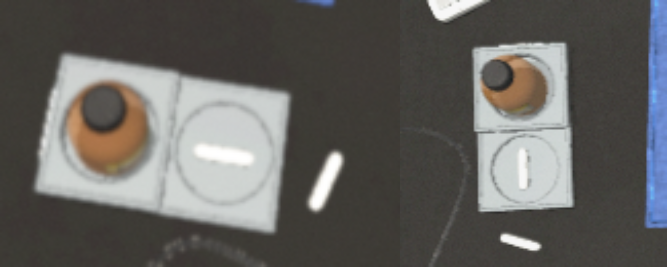

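The final view shows the rod centred in the wide tray's pocket at (190,282) and the oval in the narrow tray's at (454,301). Both bottles are upright in their wells at (185,240) and (456,260), and the worn bars at (188,318), (455,339) and (402,174) are unmoved. Handing in.

```bash
python3 -c "
from h import *
print(arm.observe()['force'],arm.sign_off())"
```

```text
the job is handed in; nothing more can be done
[0.87686034 0.07071247 0.70679406] None
```

Both kits are made up, and I handed the job in at about 36 s of the 96 s allowed.

- **Wide tray:** its sample was the worn rod. It now holds the new rod in the pocket and the amber bottle in the wide well.
- **Narrow tray:** its sample was the worn oval. It now holds the new oval in the pocket and the dropper bottle in the narrow well.

**Last checks:**
- **Bars:** both lie flat and look centred in their pockets. The rod's top is at about 13 mm, which fits a rod lying on the 5 mm floor, and the oval's is at about 22 mm.
- **Bottles:** both stand upright within about 2 mm of their well centres. Cap tops are at about 113–114 mm (amber) and 95–96 mm (dropper), as expected for bottles fully down.
- **Left alone:** the three worn bars look unmoved. The gripper never took hold of the new cross. It was partly hidden by the arm in the last picture, but earlier views showed it in place.

**Weaker checks:**
- The side camera couldn't see the dropper at the end because the arm was in the way, so its final position comes from the top camera.
- The bar offsets I computed are rough, because the pixel mask also took in pale tray surface. The side camera's figure for the oval (9 mm off in x, 6 mm in y) disagreed with the top camera's near-zero. I judged both bars centred from the pictures and from where the arm released them.

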